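# Set out one test at the cartridge loading station

## Robot

A 6-joint arm with a two-finger parallel gripper is mounted at the origin on the work surface. World frame = base frame: x ahead of the robot, y to its left, z up, the work surface at z = 0. Lengths are in m, angles in rad, forces in N, time in s.
With the tool pointing down it reaches from about 0.275 to 0.725 m from the base axis. Payload 5.6 kg.
Tool frame: the origin (TCP) lies midway between the tips of the shut fingers; the grasp point (between the pads) lies 19 mm behind it; z points along the fingers, y is the line along which they close (so a half turn about z gives the same grasp; the last joint's range is limited). The gripper opens to 85 mm and grips with 20 to 120 N. Pads are 22 mm wide; open, the fingers measure 114 mm over their backs; the gripper's body (76 mm by 85 mm) begins 54 mm behind the grasp point. The pads swing forward as they close: fully open they stand 13 mm farther back than shut.
Start: joints at [-0.822, 0.255, 0.108, 0, -1.424, -0.285], TCP at [0.246, -0.492, 0.231] pointing down, gripper open.
Joint ranges: [-2.95, 2.95], [-1.21, 1.97], [-1.09, 1.5], [-2.87, 1.71], [-2.94, -0.07], [-3.05, 3.05]. Speed limits (rad/s): [2.57, 2.57, 3.14, 3.14, 3.14, 3.14].

## Interface

Orientations are given as a unit quaternion [w, x, y, z].
In Python, from bench import state, get_image, camera_info, job_done, spot_in, regions_of, place_of gives the robot as it stands.
- The arm moves only by the tool jog_arm, never from a script. Its argument "commands" is a list of rows, each a list of 6 numbers: the shift along the world's x, y, z in m, then the turn, a rotation vector about the world's x, y, z in rad. In form: [[x, y, z, ax, ay, az], ...]. A call has 1 to 20 rows; each row is the pose to reach, as a shift and turn from the pose commanded when the call began; what a row does not reach only later rows make up. A row lasts 1/10 s, in which the tool goes at most 50 mm and 8.59 degrees, less where a joint would pass 70% of its speed; a pose out of reach is approached as far as the arm can. A call with a gripper value outside its range is refused whole. "gripper" is the finger opening in m, from 0 to 0.0854, set as the call begins (left out, the last holds). The fingers move at their own pace and stop on an object; "squeeze" is the grip in N (left out, the last holds). Time passes only in rows, so rows that repeat a pose let the fingers close. It gives the time, the measured TCP pose, the force, the opening and the grip force at its end, in the units of the state.
- state(): the state, without advancing time (a new reading comes with each control period).
- get_image(name): name is "scene" or "top" or "wrist"; returns the picture (480x640x3 uint8, red, green, blue); there is no depth.
- camera_info(name): a dict with "camera_matrix" (3x3 intrinsics, pixels), "cam_to_world" (4x4, takes a point from camera to world coordinates); the wrist camera has in their place "mount" (4x4, takes a point from camera to tool coordinates, whose origin is the TCP and whose axes are the flange's). Camera axes: x right, y down, z forward; pixel columns grow to the right and rows downward; lengths in m; the calibration is good to about 2 mm. A picture is of the moment at which its call begins: read the wrist's pose just before it. camera_info takes no time and is no camera call.
- job_done(): hands the job in; it is judged then, once.
Trained networks look in the newest picture that a camera, given by its name, has taken for a name from the list of things; names that differ only in an ending like _2 or _b are one class to them, and where a whole thing is asked for, a point or a joint stands for the part that bears it (a point fixed in the world has none). Each returns a list of dicts, best first, with "p" (0 to 1); they miss things now and then, are a little off and sometimes report something else, mostly with a low value. They report only what shows in the picture. A call takes as long as a camera call. They do not tell look-alikes from the thing itself.
- spot_in(thing, camera): "bbox" ([left, top, right, bottom] in pixels, round what is visible of it).
- regions_of(thing, camera): "mask" (480x640 bool, what is visible of it) and "bbox" ([left, top, right, bottom] in pixels, round what is visible of it).
- place_of(thing, camera): "uv" ([column, row] in pixels: a listed point, or the origin of a listed thing).
The state is a dict: "time": time; "joints": joint angles; "qd": joint speeds; "joint_torque": joint torques, N m; "tool_pos": TCP position; "orientation": TCP orientation; "contact_force": force on the tool from outside, world axes, zero at the start; "wrist_torque": the same for the moment, N m; "gripper_width": opening from 0.0 (shut) to 1.0 (fully open); "gripper_force": force on a finger pad.
Only numpy, scipy, OpenCV 4.12 (cv2) and the standard library are available. Lean on these libraries where they do the work, as an engineer would, in place of code of your own. Each camera call takes 0.05 s, during which the arm holds its last target. There are 200 camera calls.

## Task

Set out the next PCR test at the white loading station: stand the cartridge upright in the station's slot, with the tall slim vial in the round well to the left of it and the short broad-capped vial in the round well to the right of it (left and right as seen from the robot). Stand the specimen bottle in the grey rack, in the empty bay between the two small control bottles, and leave the controls where they stand. All are filled, so keep everything upright and let go of it standing flat on the floor of its place.

Things in the scene. Friction and masses are not known exactly. Their poses are not given: they have to be found in the camera images.
- cartridge_mid (a point): Middle (35 mm above the underside) of the test cartridge, a loose upright white box 70 mm high with a grey lid, standing on the bench. Foot 34 (x) by 62 (y) by 8 mm; above it the body is 30 mm thick (x) and 56 to 58 wide (y) up to 66 mm, then a small port and tab on the lid. z up, x its thin direction (grip across it), y its wide one. Either face may be forward. About 70 g.
- tall_vial_mid (a point): Middle (41 mm above its underside) of the tall slim vial, loose, standing upright: round clear body 24 mm in diameter up to 58 mm with a paper label, then a narrow white cap 19 mm in diameter; 82 mm high in all. z is up. About 35 g.
- short_vial_mid (a point): Middle (29 mm above its underside) of the short vial, loose, standing upright: round clear body 24 mm in diameter up to 40 mm, then a broad ribbed white cap 34 mm in diameter and 18 mm high; 58 mm high in all. z is up. About 30 g.
- specimen_mid (a point): Middle (42.5 mm above its underside) of the specimen bottle, loose, standing upright: round clear body 28 mm in diameter up to 66 mm with a paper label, then an aluminium screw cap 30 mm in diameter; 85 mm high in all. z is up. About 50 g.
- slot_floor (a point): Floor centre of the cartridge slot, mid-way along the loading station: a white tray fixed to the bench, 125 (x) by 225 (y) mm, base 10 mm thick with this point on top. The slot is a frame 46 (x) by 76 (y) mm inside, walls 5 thick, 15 high; the cartridge's wide direction goes along y. z up, y to the left seen from the robot, x away from it. Rear sill: 50 to 63 mm behind this point, 22 mm above it.
- left_well_floor (a point): Centre of the floor of the station's left well (as seen from the robot), 85 mm to the left (+y) of the slot's centre: a round collar 42 mm in diameter inside and 49 outside, 15 mm high above this point. Axes as for the slot.
- right_well_floor (a point): Centre of the floor of the station's right well (as seen from the robot), 85 mm to the right (-y) of the slot's centre: a collar the same as the left one. Axes as for the slot.
- bay_floor (a point): Floor centre (3 mm above the bench) of the empty rack bay between the controls. The rack is an open grey box fixed to the bench, 52 (x) by 199 (y) by 28 mm high, four bays in a row along y, 49 mm apart, at any angle. Bays are about 46 mm square inside, walls 3 mm thick, 25 mm above this point. The empty bay at the row's end is the wrong one. z up.
- control1_mid (a point): Middle (25 mm above its underside) of one control bottle: loose, small, clear with a black cap, 50 mm high and 21.6 mm in diameter, standing in the rack's end bay, 49 mm to the -y side of the bay between. Not to be moved.
- control2_mid (a point): Middle of the other control bottle, the same as the first, standing in the rack 49 mm to the +y side of the bay between. Not to be moved.
There are look-alikes about, which are no part of the job. Leave any blue, turquoise or yellow look-alike of the part that bears control2_mid alone.

How it is judged:
By the outcome, as a careful person would: the job done as asked, in the order asked, and still so for the second after the job is handed in, with the robot touching nothing.
It also fails if it takes over 93 s, if anything falls off the work surface, if the arm or the gripper's body presses on something with over 40 N, if the wrist force passes 120 N, or if a joint passes its speed limit or range.

## Working session

There is one attempt and no reset: what is moved stays moved. The work goes in short steps, Python scripts to look and compute and a tool call to move; the robot and the scene stay as the last step left them, time stands still between calls to the robot, and variables do not carry over. Pictures are saved under pics/ and viewed, at most 14 in all, crops included, and the job is handed in when it is done.

Besides the shell and the picture viewer there is one more tool, called after "Request:" by a JSON object that holds its "op" and its "data", one argument or row to a line. jog_arm: Moves the arm, as the interface text tells. Its arguments: {"type":"object","properties":{"commands":{"type":"array","items":{"type":"array","items":{"type":"number"}}},"gripper":{"type":"number"},"squeeze":{"type":"number"}},"required":["commands"]}

```bash
mkdir -p pics; ls
cat > h.py <<'E'
import numpy as np, cv2
from bench import *
from scipy.spatial.transform import Rotation as R
def cam(n):
    i=camera_info(n); K=np.array(i["camera_matrix"])
    if n!="wrist": return K,np.array(i["cam_to_world"])
    s=state(); T=np.eye(4); q=s["orientation"]
    T[:3,:3]=R.from_quat([q[1],q[2],q[3],q[0]]).as_matrix(); T[:3,3]=s["tool_pos"]
    return K,T@np.array(i["mount"])
def ray(KT,uv,z):
    K,T=KT; d=T[:3,:3]@np.linalg.solve(K,[uv[0],uv[1],1]); o=T[:3,3]
    return o+d*(z-o[2])/d[2]
def proj(KT,p):
    K,T=KT; c=np.linalg.inv(T)@np.append(p,1); u=K@c[:3]; return u[:2]/u[2]
def shot(n,f=None):
    KT=cam(n); im=get_image(n)
    if f: cv2.imwrite("pics/"+f,im[:,:,::-1])
    return KT,im
Z=dict(cartridge_mid=.035,tall_vial_mid=.041,short_vial_mid=.029,specimen_mid=.0425,slot_floor=.01,left_well_floor=.01,right_well_floor=.01,bay_floor=.003,control1_mid=.028,control2_mid=.028)
E
python3 - <<'E'
from h import *
for n in ("top","scene"):
    KT,im=shot(n,n+"0.png")
    print(n,KT[1][:3,3].round(3))
    for t,z in Z.items():
        for r in place_of(t,n)[:4]:
            if r["p"]>.2: print(t,round(r["p"],2),np.round(r["uv"]),ray(KT,r["uv"],z).round(3)[:2])
print(state()["time"])
E
```

```text
pics
top [ 0.474 -0.012  0.788]
cartridge_mid 0.57 [256. 316.] [0.427 0.091]
cartridge_mid 0.52 [482. 215.] [ 0.602 -0.275]
tall_vial_mid 0.98 [155. 322.] [0.414 0.253]
short_vial_mid 0.59 [463. 332.] [ 0.411 -0.244]
specimen_mid 0.73 [360. 305.] [ 0.449 -0.075]
left_well_floor 0.52 [384. 230.] [ 0.576 -0.116]
right_well_floor 0.76 [484. 218.] [ 0.601 -0.286]
bay_floor 0.66 [194. 217.] [0.591 0.211]
control1_mid 0.48 [194. 216.] [0.589 0.203]
control2_mid 0.68 [232. 148.] [0.706 0.144]
control2_mid 0.64 [256. 265.] [0.51  0.097]
control2_mid 0.55 [177. 141.] [0.717 0.238]
control2_mid 0.46 [215. 200.] [0.617 0.17 ]
scene [0.968 0.215 0.652]
cartridge_mid 0.9 [407. 212.] [0.427 0.08 ]
cartridge_mid 0.74 [412. 320.] [0.613 0.167]
cartridge_mid 0.5 [253. 149.] [ 0.419 -0.24 ]
tall_vial_mid 0.79 [509. 241.] [0.41  0.249]
short_vial_mid 0.88 [255. 151.] [ 0.417 -0.238]
specimen_mid 0.88 [321. 178.] [ 0.433 -0.085]
slot_floor 0.93 [216. 229.] [ 0.6   -0.199]
slot_floor 0.6 [507. 246.] [0.394 0.25 ]
left_well_floor 0.79 [262. 239.] [ 0.579 -0.118]
right_well_floor 0.92 [177. 212.] [ 0.602 -0.284]
bay_floor 0.96 [438. 337.] [0.603 0.209]
control1_mid 0.77 [480. 334.] [0.583 0.259]
control2_mid 0.93 [410. 317.] [0.607 0.161]
control2_mid 0.84 [394. 253.] [0.512 0.094]
control2_mid 0.79 [369. 370.] [0.709 0.144]
control2_mid 0.7 [434. 411.] [0.718 0.241]
1.1
```

```bash
sleep 0; ls pics
```

```text
scene0.png
top0.png
```

View pics/top0.png

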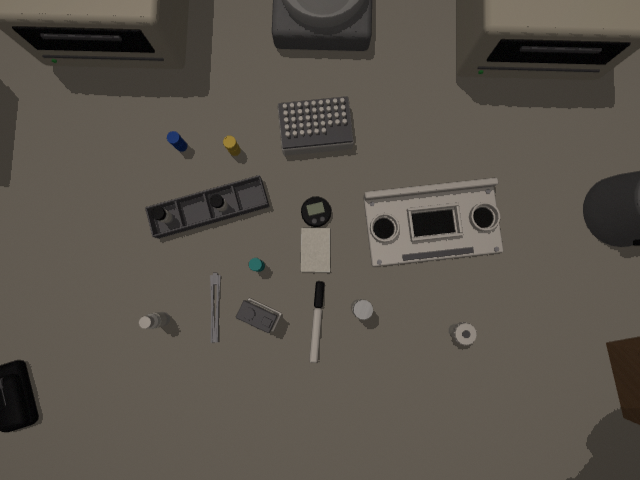

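View pics/scene0.png

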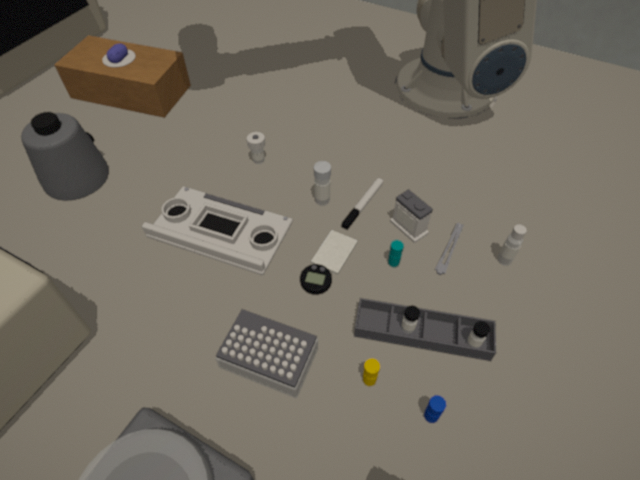

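The top view shows the station at the right: wells at (384,228) and (484,217), slot at (434,222). The rack is at the left, with controls at (163,214) and (220,202) and the wanted bay at (194,210). The cartridge is at (258,316), tall vial (150,322), specimen (363,310) and short vial (465,334). The scene view agrees. The teal, yellow and blue bottles are look-alikes.

Run:
```python
from h import *
s=state(); q=s["orientation"]; M=R.from_quat([q[1],q[2],q[3],q[0]]).as_matrix()
print(M.round(3), s["tool_pos"]); print(np.round(camera_info("wrist")["mount"],3)); print(camera_info("wrist")["camera_matrix"])
KT,im=shot("top")
rs=regions_of("cartridge_mid","top")
for r in rs[:2]:
    m=r["mask"].astype(np.uint8); c=cv2.findNonZero(m); b=cv2.minAreaRect(c); print(r["p"],r["bbox"],b)
    P=[ray(KT,p,.05)[:2].round(3) for p in cv2.boxPoints(b)]; print(P)
```

```text
[[-0.894 -0.447  0.   ]
 [-0.447  0.894 -0.   ]
 [-0.    -0.    -1.   ]] [ 0.2460801  -0.49188199  0.23129804]
[[-0.001 -0.95  -0.312  0.081]
 [ 1.    -0.001 -0.001  0.001]
 [ 0.001 -0.312  0.95  -0.143]
 [ 0.     0.     0.     1.   ]]
[[356.39298952   0.         321.11347585]
 [  0.         356.39298952 238.18638006]
 [  0.           0.           1.        ]]
0.68 [239.3, 300.1, 282.4, 333.1] ((258.8184509277344, 315.15234375), (40.36070251464844, 24.122283935546875), 25.559965133666992)
[array([0.425, 0.122]), array([0.46 , 0.107]), array([0.434, 0.048]), array([0.4  , 0.063])]
```

Request:
{"op": "jog_arm", "data": {
  "commands": [
    [0.182,0.577,0,0,0,0.698],
    [0.182,0.577,0,0,0,0.698],
    [0.182,0.577,0,0,0,0.698],
    [0.182,0.577,0,0,0,0.698],
    [0.182,0.577,0,0,0,0.698],
    [0.182,0.577,0,0,0,0.698],
    [0.182,0.577,0,0,0,0.698],
    [0.182,0.577,0,0,0,0.698],
    [0.182,0.577,0,0,0,0.698],
    [0.182,0.577,0,0,0,0.698],
    [0.182,0.577,0,0,0,0.698],
    [0.182,0.577,0,0,0,0.698],
    [0.182,0.577,0,0,0,0.698],
    [0.182,0.577,0,0,0,0.698],
    [0.182,0.577,0,0,0,0.698],
    [0.182,0.577,0,0,0,0.698]
  ],
  "gripper": 0.06
}}

```text
time: 2.8
tool_pos: [0.4278, 0.084, 0.2315]
orientation: [0.0, -0.548, 0.836, -0.0]
contact_force: [-0.8, 0.1, -0.8]
gripper_width: 0.702
gripper_force: 0.0
```

```bash
cat > look.py <<'E'
import sys
from h import *
# usage: look.py file thing...
KT,im=shot("wrist",sys.argv[1]); s=state(); q=s["orientation"]
M=R.from_quat([q[1],q[2],q[3],q[0]]).as_matrix()
print("t",round(s["time"],2),"tcp",np.round(s["tool_pos"],4),"yang",np.degrees(np.arctan2(M[1,1],M[0,1])).round(1),"tilt",M[:,2].round(3),"F",np.round(s["contact_force"],1))
for t in sys.argv[2:]:
    for r in place_of(t,"wrist")[:3]:
        if r["p"]>.2: print(t,round(r["p"],2),np.round(r["uv"]),ray(KT,r["uv"],Z[t]).round(4)[:2])
E
python3 look.py w1.png cartridge_mid
python3 - <<'E'
from h import *
KT=cam("wrist")
for r in regions_of("cartridge_mid","wrist")[:1]:
    b=cv2.minAreaRect(cv2.findNonZero(r["mask"].astype(np.uint8))); print(r["p"],r["bbox"],cv2.boxPoints(b).round())
    print([ray(KT,p,.05)[:2].round(3) for p in cv2.boxPoints(b)])
E
```

```text
t 2.85 tcp [0.4279 0.084  0.2315] yang 156.5 tilt [ 0.  0. -1.] F [-0.3 -0.8  0.5]
cartridge_mid 0.88 [324. 216.] [0.4269 0.093 ]
0.93 [307.3, 176.7, 340.8, 251.0] [[307. 175.]
 [340. 175.]
 [340. 250.]
 [307. 250.]]
[array([0.425, 0.048]), array([0.397, 0.06 ]), array([0.425, 0.127]), array([0.454, 0.114])]
```

View pics/w1.png

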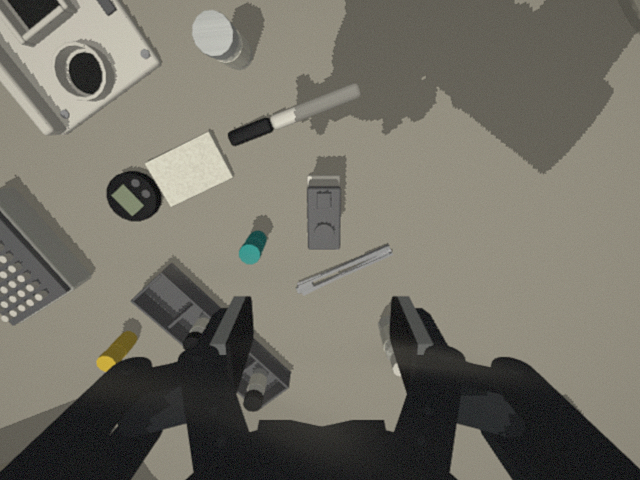

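The wrist picture shows the cartridge lid at (324,218), with its wide axis vertical, so the tool yaw is right. The teal look-alike is at (252,248) and the tweezers are at (345,268), both clear of the fingers.

Run:
```python
from h import *
KT=cam("wrist")
for uv in [(324,188),(324,248),(307,218),(340.5,218),(324,218)]: print(uv,ray(KT,uv,.066)[:2].round(4))
print(proj(KT,[.4278,.084,.066]))
```

```text
(324, 188) [0.4143 0.0628]
(324, 248) [0.4364 0.1138]
(307, 218) [0.439  0.0815]
(340.5, 218) [0.4115 0.0935]
(324, 218) [0.4251 0.0876]
[319.58450439 215.62363756]
```

Request:
{"op": "jog_arm", "data": {
  "commands": [
    [-0.003,0.0037,-0.05,0,0,0],
    [-0.003,0.0037,-0.1,0,0,0],
    [-0.003,0.0037,-0.15,0,0,0],
    [-0.003,0.0037,-0.18,0,0,0],
    [-0.003,0.0037,-0.2,0,0,0],
    [-0.003,0.0037,-0.2,0,0,0],
    [-0.003,0.0037,-0.2,0,0,0]
  ]
}}

```text
time: 3.65
tool_pos: [0.4256, 0.0886, 0.032]
orientation: [0.0, -0.549, 0.836, -0.0]
contact_force: [0.6, -0.2, 0.5]
gripper_width: 0.704
gripper_force: 0.0
```

Request:
{"op": "jog_arm", "data": {
  "commands": [
    [0,0,0,0,0,0],
    [0,0,0,0,0,0],
    [0,0,0,0,0,0],
    [0,0,0,0,0,0],
    [0,0,0,0,0,0],
    [0,0,0,0,0,0]
  ],
  "gripper": 0.015,
  "squeeze": 30
}}

```text
time: 4.25
tool_pos: [0.4261, 0.0893, 0.0325]
orientation: [0.001, -0.549, 0.836, -0.0]
contact_force: [-0.4, -0.4, 7.4]
gripper_width: 0.349
gripper_force: 36.0
```

Request:
{"op": "jog_arm", "data": {
  "commands": [
    [0,0,0.02,0,0,0],
    [0,0,0.06,0,0,0],
    [0,0,0.11,0,0,0],
    [0.03,-0.04,0.15,0,0,0.1],
    [0.05,-0.08,0.15,0,0,0.2],
    [0.075,-0.125,0.15,0,0,0.3],
    [0.1,-0.17,0.15,0,0,0.4],
    [0.125,-0.215,0.15,0,0,0.5],
    [0.15,-0.26,0.15,0,0,0.55],
    [0.163,-0.29,0.15,0,0,0.55],
    [0.163,-0.29,0.15,0,0,0.55],
    [0.163,-0.29,0.15,0,0,0.55],
    [0.163,-0.29,0.15,0,0,0.55]
  ]
}}

```text
time: 5.55
tool_pos: [0.5877, -0.2005, 0.1812]
orientation: [-0.0, 0.755, -0.655, -0.0]
contact_force: [-0.5, 0.6, -0.9]
gripper_width: 0.344
gripper_force: 35.0
```

```bash
python3 look.py w2.png slot_floor left_well_floor right_well_floor
```

```text
t 5.6 tcp [ 0.5878 -0.2002  0.1816] yang -171.9 tilt [ 0.  0. -1.] F [-1.  -0.6 -0. ]
```

View pics/w2.png

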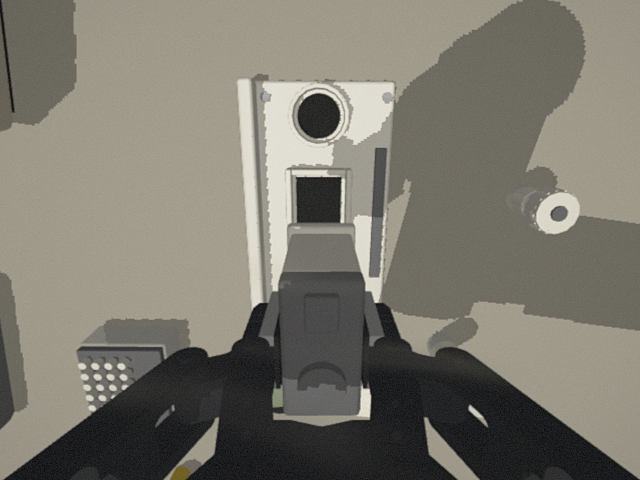

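Run:
```python
from h import *
KT=cam("wrist")
for n,uv,z in [("well",(319,116),.01),("wellrim",(320,114),.025),("slotoutL",(286,169),.025),("slotoutR",(352,169),.025),("floorL",(296,177),.01),("floorR",(342,177),.01),("edgeR1",(395,83),.01),("edgeR2",(383,300),.01),("sill1",(238,80),.032),("sill2",(252,300),.032),("bar1",(381,148),.01),("bar2",(374,276),.01)]: print(n,ray(KT,uv,z)[:2].round(4))
KT,im=shot("top")
cv2.imwrite("pics/tc.png",cv2.resize(im[170:275,350:510,::-1],None,fx=5,fy=5,interpolation=cv2.INTER_CUBIC))
```

```text
well [ 0.6002 -0.283 ]
wellrim [ 0.5995 -0.2844]
slotoutL [ 0.6215 -0.2375]
slotoutR [ 0.567  -0.2453]
floorL [ 0.6132 -0.2297]
floorR [ 0.573  -0.2355]
edgeR1 [ 0.5424 -0.3169]
edgeR2 [ 0.5137 -0.1217]
sill1 [ 0.6642 -0.2995]
sill2 [ 0.6387 -0.1157]
bar1 [ 0.5438 -0.2647]
bar2 [ 0.5273 -0.1458]
```

View pics/tc.png

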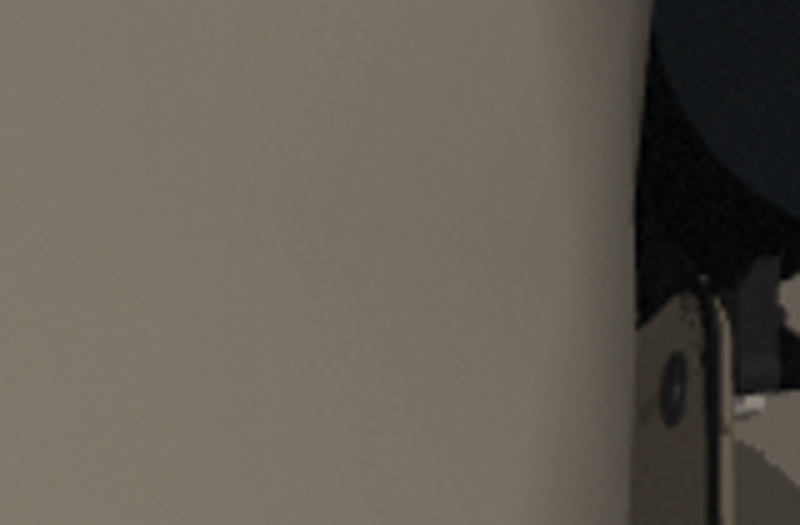

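The wrist picture shows the station square to the held cartridge. The right well is at (319,116) and the slot's dark floor runs from 296 to 342 px. The crop of the top view is blocked by the arm. Slot centre works out at about (0.588, -0.1995).

Request:
{"op": "jog_arm", "data": {
  "commands": [
    [0,0.0024,-0.04,0,0,0],
    [0,0.0024,-0.08,0,0,0],
    [0,0.0024,-0.11,0,0,0],
    [0,0.0024,-0.12,0,0,0],
    [0,0.0024,-0.13,0,0,0],
    [0,0.0024,-0.134,0,0,0],
    [0,0.0024,-0.136,0,0,0],
    [0,0.0024,-0.136,0,0,0]
  ]
}}

```text
time: 6.6
tool_pos: [0.5888, -0.1989, 0.0463]
orientation: [-0.0, 0.755, -0.655, 0.001]
contact_force: [-0.2, -0.1, -1.1]
gripper_width: 0.347
gripper_force: 35.0
```

Request:
{"op": "jog_arm", "data": {
  "commands": [
    [0,0,-0.001,0,0,0],
    [0,0,-0.002,0,0,0],
    [0,0,-0.003,0,0,0],
    [0,0,-0.003,0,0,0]
  ]
}}

```text
time: 7.0
tool_pos: [0.5883, -0.1988, 0.0426]
orientation: [-0.0, 0.755, -0.656, 0.0]
contact_force: [0.4, 1.0, -0.8]
gripper_width: 0.344
gripper_force: 35.1
```

Request:
{"op": "jog_arm", "data": {
  "commands": [
    [0,0,-0.0007,0,0,0],
    [0,0,-0.0012,0,0,0],
    [0,0,-0.0012,0,0,0]
  ]
}}

```text
time: 7.3
tool_pos: [0.5883, -0.1989, 0.0425]
orientation: [-0.0, 0.755, -0.655, 0.001]
contact_force: [-1.9, 1.9, 8.1]
gripper_width: 0.347
gripper_force: 36.0
```

Request:
{"op": "jog_arm", "data": {
  "commands": [
    [0,0,0,0,0,0],
    [0,0,0,0,0,0],
    [0,0,0,0,0,0],
    [0,0,0,0,0,0],
    [0,0,0.01,0,0,0],
    [0,0,0.04,0,0,0],
    [0,0,0.08,0,0,0],
    [0,0,0.12,0,0,0],
    [0,0,0.15,0,0,0],
    [0,0,0.15,0,0,0]
  ],
  "gripper": 0.055
}}

```text
time: 8.3
tool_pos: [0.5905, -0.1998, 0.1978]
orientation: [-0.002, 0.755, -0.655, 0.005]
contact_force: [-0.1, -0.5, -0.2]
gripper_width: 0.643
gripper_force: 0.0
```

Request:
{"op": "jog_arm", "data": {
  "commands": [
    [-0.177,0.452,0.02,0,0,0],
    [-0.177,0.452,0.02,0,0,0],
    [-0.177,0.452,0.02,0,0,0],
    [-0.177,0.452,0.02,0,0,0],
    [-0.177,0.452,0.02,0,0,0],
    [-0.177,0.452,0.02,0,0,0],
    [-0.177,0.452,0.02,0,0,0],
    [-0.177,0.452,0.02,0,0,0],
    [-0.177,0.452,0.02,0,0,0],
    [-0.177,0.452,0.02,0,0,0],
    [-0.177,0.452,0.02,0,0,0],
    [-0.177,0.452,0.02,0,0,0],
    [-0.177,0.452,0.02,0,0,0],
    [-0.177,0.452,0.02,0,0,0]
  ]
}}

```text
time: 9.7
tool_pos: [0.4114, 0.2522, 0.2111]
orientation: [0.0, 0.755, -0.656, 0.0]
contact_force: [0.2, 0.3, -0.1]
gripper_width: 0.647
gripper_force: 0.0
```

```bash
python3 look.py w3.png tall_vial_mid
python3 - <<'E'
from h import *
KT=cam("wrist")
for r in regions_of("tall_vial_mid","wrist")[:2]: print(r["p"],r["bbox"])
E
```

```text
t 9.75 tcp [0.4114 0.2523 0.2111] yang -172.0 tilt [-0. -0. -1.] F [0.  0.8 0.4]
tall_vial_mid 0.85 [317. 218.] [0.4126 0.2568]
0.75 [301.8, 195.8, 333.4, 236.9]
```

View pics/w3.png

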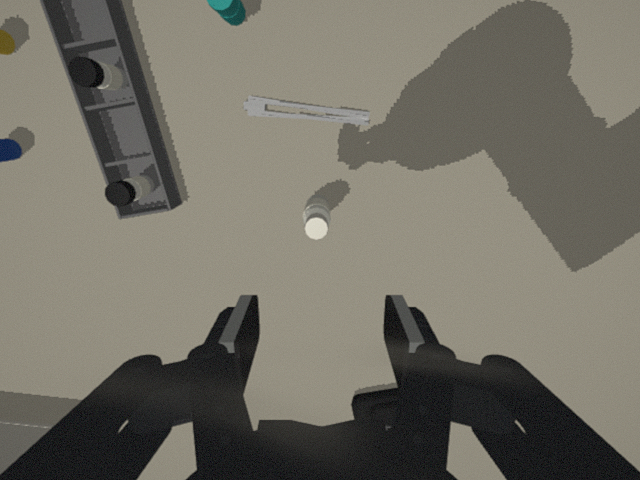

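The vial cap is at (316,229), free-standing between the open fingers. The rack's wanted bay shows at about (118,132).

Run:
```python
from h import *
KT=cam("wrist")
print(ray(KT,(316,229),.082),ray(KT,(317,205),.058))
print("c1cap",ray(KT,(121,194),.053)[:2],"c2cap",ray(KT,(85,73),.053)[:2])
for t in ("bay_floor",):
    for r in place_of(t,"wrist")[:3]: print(t,r["p"],r["uv"],ray(KT,r["uv"],.003)[:2])
```

```text
[0.41364062 0.25495069 0.082     ] [0.41499198 0.24092034 0.058     ]
c1cap [0.58221147 0.25570922] c2cap [0.60642905 0.1636375 ]
bay_floor 0.9 [133.5, 134.6] [0.59520694 0.20997699]
```

Request:
{"op": "jog_arm", "data": {
  "commands": [
    [0.002,0.003,-0.05,0,0,0],
    [0.002,0.003,-0.1,0,0,0],
    [0.002,0.003,-0.14,0,0,0],
    [0.002,0.003,-0.17,0,0,0],
    [0.002,0.003,-0.186,0,0,0],
    [0.002,0.003,-0.186,0,0,0],
    [0.002,0.003,-0.186,0,0,0]
  ]
}}

```text
time: 10.6
tool_pos: [0.4136, 0.2563, 0.0256]
orientation: [-0.0, 0.755, -0.656, 0.0]
contact_force: [0.9, 0.1, 0.5]
gripper_width: 0.645
gripper_force: 0.0
```

Request:
{"op": "jog_arm", "data": {
  "commands": [
    [0,0,0,0,0,0],
    [0,0,0,0,0,0],
    [0,0,0,0,0,0],
    [0,0,0,0,0,0],
    [0,0,0,0,0,0],
    [0,0,0,0,0,0]
  ],
  "gripper": 0.01,
  "squeeze": 25
}}

```text
time: 11.2
tool_pos: [0.4138, 0.2569, 0.0263]
orientation: [-0.001, 0.755, -0.655, 0.0]
contact_force: [-0.7, -0.2, 5.9]
gripper_width: 0.271
gripper_force: 24.6
```

Request:
{"op": "jog_arm", "data": {
  "commands": [
    [0,0,0.02,0,0,0],
    [0,0,0.06,0,0,0],
    [0,0,0.11,0,0,0],
    [0.016,-0.037,0.14,0,0,0],
    [0.032,-0.074,0.14,0,0,0],
    [0.05,-0.115,0.14,0,0,0],
    [0.068,-0.157,0.14,0,0,0],
    [0.086,-0.2,0.14,0,0,0],
    [0.105,-0.242,0.14,0,0,0],
    [0.124,-0.284,0.14,0,0,0],
    [0.14,-0.321,0.14,0,0,0],
    [0.153,-0.35,0.14,0,0,0],
    [0.162,-0.371,0.14,0,0,0],
    [0.162,-0.371,0.14,0,0,0],
    [0.162,-0.371,0.14,0,0,0]
  ]
}}

```text
time: 12.7
tool_pos: [0.5747, -0.115, 0.1646]
orientation: [0.0, 0.755, -0.656, -0.0]
contact_force: [-0.2, 0.3, -1.7]
gripper_width: 0.272
gripper_force: 24.7
```

```bash
python3 look.py w4.png left_well_floor cartridge_mid right_well_floor
```

```text
t 12.75 tcp [ 0.5747 -0.1144  0.1649] yang -171.9 tilt [-0.001  0.    -1.   ] F [-0.2  0.5  0.2]
cartridge_mid 0.76 [321. 114.] [ 0.5851 -0.1988]
```

View pics/w4.png

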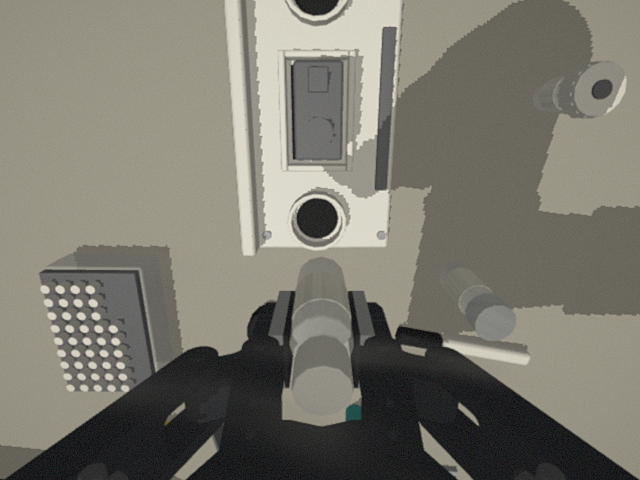

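The cartridge stands squarely in the slot (293-345, 60-162). The left well collar is at (318,220).

Run:
```python
from h import *
KT=cam("wrist")
print(ray(KT,(318,218),.01),ray(KT,(318,219),.025),ray(KT,(318,108),.076)); print(proj(KT,[.5745,-.116,.138]))
```

```text
[ 0.57606803 -0.11358621  0.01      ] [ 0.57638803 -0.1167265   0.025     ] [ 0.58764551 -0.20019699  0.076     ]
[319.68954073 277.21735839]
```

Request:
{"op": "jog_arm", "data": {
  "commands": [
    [0.0015,0,-0.04,0,0,0],
    [0.0015,0,-0.075,0,0,0],
    [0.0015,0,-0.1,0,0,0],
    [0.0015,0,-0.112,0,0,0],
    [0.0015,0,-0.12,0,0,0],
    [0.0015,0,-0.124,0,0,0],
    [0.0015,0,-0.1255,0,0,0],
    [0.0015,0,-0.127,0,0,0],
    [0.0015,0,-0.127,0,0,0]
  ]
}}

```text
time: 13.8
tool_pos: [0.577, -0.1148, 0.0387]
orientation: [-0.0, 0.755, -0.656, 0.0]
contact_force: [-0.3, 0.1, -1.2]
gripper_width: 0.269
gripper_force: 24.7
```

Request:
{"op": "jog_arm", "data": {
  "commands": [
    [0,0,-0.001,0,0,0],
    [0,0,-0.0018,0,0,0],
    [0,0,-0.0018,0,0,0]
  ]
}}

```text
time: 14.1
tool_pos: [0.5767, -0.1148, 0.0364]
orientation: [-0.0, 0.755, -0.656, 0.0]
contact_force: [-0.4, -0.6, 0.0]
gripper_width: 0.274
gripper_force: 24.7
```

Request:
{"op": "jog_arm", "data": {
  "commands": [
    [0,0,-0.0006,0,0,0],
    [0,0,-0.001,0,0,0],
    [0,0,-0.001,0,0,0]
  ]
}}

```text
time: 14.4
tool_pos: [0.5768, -0.1149, 0.0363]
orientation: [-0.0, 0.755, -0.655, 0.0]
contact_force: [-2.0, 0.9, 5.3]
gripper_width: 0.271
gripper_force: 25.1
```

Request:
{"op": "jog_arm", "data": {
  "commands": [
    [0,0,0,0,0,0],
    [0,0,0,0,0,0],
    [0,0,0,0,0,0],
    [0,0,0,0,0,0],
    [0,0,0.01,0,0,0],
    [0,0,0.04,0,0,0],
    [0,0,0.08,0,0,0],
    [0,0,0.12,0,0,0],
    [-0.03,-0.02,0.16,0,0,0],
    [-0.07,-0.05,0.18,0,0,0],
    [-0.1,-0.08,0.18,0,0,0],
    [-0.13,-0.105,0.18,0,0,0],
    [-0.163,-0.127,0.18,0,0,0],
    [-0.163,-0.127,0.18,0,0,0],
    [-0.163,-0.127,0.18,0,0,0]
  ],
  "gripper": 0.06
}}

```text
time: 15.9
tool_pos: [0.4132, -0.2423, 0.2163]
orientation: [-0.0, 0.755, -0.656, 0.001]
contact_force: [0.9, 0.0, -0.3]
gripper_width: 0.7
gripper_force: 0.0
```

```bash
python3 look.py w5.png short_vial_mid tall_vial_mid
```

```text
t 15.95 tcp [ 0.4138 -0.2418  0.216 ] yang -171.9 tilt [ 0.001 -0.    -1.   ] F [ 0.8 -0.  -0.5]
short_vial_mid 0.86 [324. 214.] [ 0.409  -0.2381]
tall_vial_mid 0.85 [137. 315.] [ 0.5823 -0.1105]
```

View pics/w5.png

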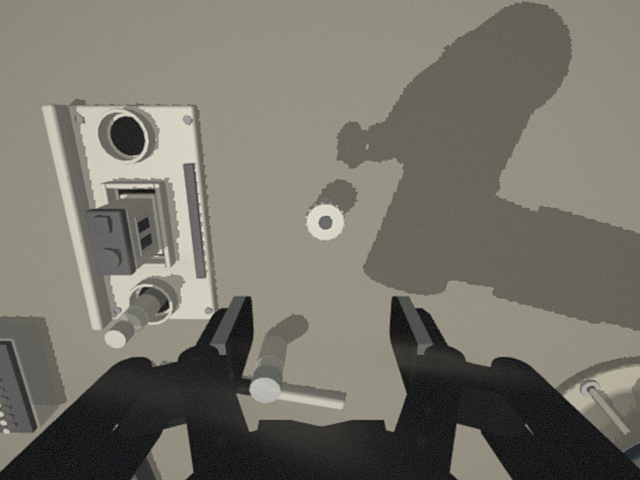

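Both placed parts stand upright. The short vial's cap is at (325,222) and the right well at (128,136).

Run:
```python
from h import *
KT=cam("wrist")
print(ray(KT,(325,222),.058),ray(KT,(127,135),.025)); print(ray(KT,(116,341),.092))
```

```text
[ 0.40883574 -0.23786331  0.058     ] [ 0.59529222 -0.28413479  0.025     ]
[ 0.5751737  -0.11536809  0.092     ]
```

Request:
{"op": "jog_arm", "data": {
  "commands": [
    [-0.0047,0.004,-0.05,0,0,0],
    [-0.0047,0.004,-0.1,0,0,0],
    [-0.0047,0.004,-0.14,0,0,0],
    [-0.0047,0.004,-0.17,0,0,0],
    [-0.0047,0.004,-0.187,0,0,0],
    [-0.0047,0.004,-0.187,0,0,0],
    [-0.0047,0.004,-0.187,0,0,0]
  ]
}}

```text
time: 16.75
tool_pos: [0.4097, -0.2376, 0.0286]
orientation: [0.0, 0.756, -0.655, 0.0]
contact_force: [0.1, -0.2, 0.0]
gripper_width: 0.703
gripper_force: 0.0
```

Request:
{"op": "jog_arm", "data": {
  "commands": [
    [0,0,0,0,0,0],
    [0,0,0,0,0,0],
    [0,0,0,0,0,0],
    [0,0,0,0,0,0],
    [0,0,0,0,0,0],
    [0,0,0,0,0,0]
  ],
  "gripper": 0.02,
  "squeeze": 25
}}

```text
time: 17.35
tool_pos: [0.41, -0.2382, 0.0296]
orientation: [-0.001, 0.755, -0.655, 0.001]
contact_force: [-0.1, 0.9, 7.0]
gripper_width: 0.385
gripper_force: 24.8
```

Request:
{"op": "jog_arm", "data": {
  "commands": [
    [0,0,0.02,0,0,0],
    [0,0,0.06,0,0,0],
    [0,0,0.11,0,0,0],
    [0.04,-0.01,0.12,0,0,0],
    [0.08,-0.02,0.12,0,0,0],
    [0.12,-0.03,0.12,0,0,0],
    [0.16,-0.04,0.12,0,0,0],
    [0.19,-0.0455,0.12,0,0,0],
    [0.19,-0.0455,0.12,0,0,0],
    [0.19,-0.0455,0.12,0,0,0],
    [0.19,-0.0455,0.12,0,0,0]
  ]
}}

```text
time: 18.45
tool_pos: [0.5981, -0.2832, 0.1484]
orientation: [0.0, 0.755, -0.656, -0.0]
contact_force: [0.3, -0.5, -0.2]
gripper_width: 0.386
gripper_force: 25.2
```

Request:
{"op": "jog_arm", "data": {
  "commands": [
    [0.0012,-0.0005,-0.04,0,0,0],
    [0.0012,-0.0005,-0.07,0,0,0],
    [0.0012,-0.0005,-0.09,0,0,0],
    [0.0012,-0.0005,-0.1,0,0,0],
    [0.0012,-0.0005,-0.104,0,0,0],
    [0.0012,-0.0005,-0.106,0,0,0],
    [0.0012,-0.0005,-0.106,0,0,0]
  ]
}}

```text
time: 19.15
tool_pos: [0.6006, -0.284, 0.0435]
orientation: [-0.0, 0.755, -0.655, 0.001]
contact_force: [-0.2, -0.2, 0.1]
gripper_width: 0.389
gripper_force: 25.2
```

Request:
{"op": "jog_arm", "data": {
  "commands": [
    [-0.0005,0,-0.001,0,0,0],
    [-0.0005,0,-0.002,0,0,0],
    [-0.0005,0,-0.003,0,0,0],
    [-0.0005,0,-0.0033,0,0,0],
    [-0.0005,0,-0.0033,0,0,0]
  ]
}}

```text
time: 19.65
tool_pos: [0.5998, -0.284, 0.0397]
orientation: [-0.0, 0.755, -0.655, 0.0]
contact_force: [-0.9, -0.1, 3.5]
gripper_width: 0.384
gripper_force: 25.5
```

Request:
{"op": "jog_arm", "data": {
  "commands": [
    [0,0,0,0,0,0],
    [0,0,0,0,0,0],
    [0,0,0,0,0,0],
    [0,0,0,0,0,0],
    [0,0,0.01,0,0,0],
    [0,0,0.04,0,0,0],
    [0,0,0.08,0,0,0],
    [0,0,0.12,0,0,0],
    [-0.025,0.03,0.15,0,0,0.05],
    [-0.05,0.065,0.175,0,0,0.115],
    [-0.075,0.1,0.18,0,0,0.115],
    [-0.1,0.135,0.18,0,0,0.115],
    [-0.125,0.17,0.18,0,0,0.115],
    [-0.155,0.206,0.18,0,0,0.115],
    [-0.155,0.206,0.18,0,0,0.115],
    [-0.155,0.206,0.18,0,0,0.115]
  ],
  "gripper": 0.06
}}

```text
time: 21.25
tool_pos: [0.4444, -0.0772, 0.2203]
orientation: [-0.001, 0.792, -0.61, 0.001]
contact_force: [0.8, 0.5, 0.1]
gripper_width: 0.704
gripper_force: 0.0
```

```bash
python3 look.py w6.png specimen_mid short_vial_mid
```

```text
t 21.3 tcp [ 0.4449 -0.0777  0.22  ] yang -165.3 tilt [ 0.002 -0.    -1.   ] F [ 0.8 -0.2  0.3]
specimen_mid 0.91 [322. 212.] [ 0.4426 -0.0775]
```

View pics/w6.png

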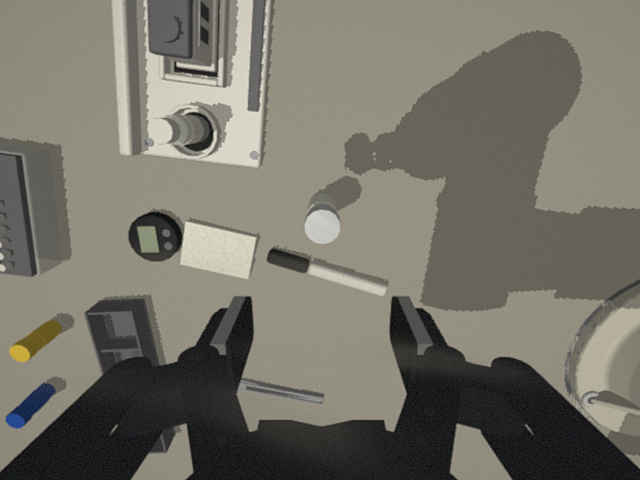

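The specimen's cap is at (322,226). The pen lies 30 mm or more behind it and low, clear of the fingertips.

Run:
```python
from h import *
KT=cam("wrist")
print(ray(KT,(322,226),.085))
```

```text
[ 0.44279027 -0.07759877  0.085     ]
```

Request:
{"op": "jog_arm", "data": {
  "commands": [
    [-0.002,0,-0.05,0,0,0],
    [-0.002,0,-0.1,0,0,0],
    [-0.002,0,-0.14,0,0,0],
    [-0.002,0,-0.17,0,0,0],
    [-0.002,0,-0.188,0,0,0],
    [-0.002,0,-0.188,0,0,0],
    [-0.002,0,-0.188,0,0,0]
  ]
}}

```text
time: 22.1
tool_pos: [0.4432, -0.0784, 0.0312]
orientation: [0.0, 0.791, -0.611, 0.0]
contact_force: [0.1, -0.3, 0.8]
gripper_width: 0.704
gripper_force: 0.0
```

Request:
{"op": "jog_arm", "data": {
  "commands": [
    [0,0,0,0,0,0],
    [0,0,0,0,0,0],
    [0,0,0,0,0,0],
    [0,0,0,0,0,0],
    [0,0,0,0,0,0],
    [0,0,0,0,0,0]
  ],
  "gripper": 0.015,
  "squeeze": 25
}}

```text
time: 22.7
tool_pos: [0.4438, -0.0778, 0.0321]
orientation: [-0.001, 0.792, -0.611, 0.001]
contact_force: [-0.6, -0.4, 6.4]
gripper_width: 0.331
gripper_force: 24.1
```

Request:
{"op": "jog_arm", "data": {
  "commands": [
    [0,0,0.02,0,0,0],
    [0,0,0.06,0,0,0],
    [0,0,0.11,0,0,0],
    [0.018,0.036,0.14,0,0,0],
    [0.036,0.072,0.14,0,0,0],
    [0.056,0.11,0.14,0,0,0],
    [0.076,0.148,0.14,0,0,0],
    [0.096,0.186,0.14,0,0,0],
    [0.116,0.224,0.14,0,0,0],
    [0.136,0.262,0.14,0,0,0],
    [0.151,0.288,0.14,0,0,0],
    [0.151,0.288,0.14,0,0,0],
    [0.151,0.288,0.14,0,0,0],
    [0.151,0.288,0.14,0,0,0]
  ]
}}

```text
time: 24.1
tool_pos: [0.5931, 0.2096, 0.1708]
orientation: [0.0, 0.791, -0.611, -0.0]
contact_force: [1.0, -0.4, -0.5]
gripper_width: 0.331
gripper_force: 25.1
```

```bash
python3 look.py w7.png bay_floor control1_mid control2_mid
```

```text
t 24.15 tcp [0.5932 0.2095 0.1712] yang -165.4 tilt [-0. -0. -1.] F [-0.4 -1.4 -0.5]
bay_floor 0.89 [315. 213.] [0.5972 0.2098]
control2_mid 0.94 [191. 105.] [0.7092 0.1455]
control2_mid 0.89 [168. 219.] [0.715  0.2388]
control2_mid 0.7 [464. 109.] [0.5096 0.0968]
```

View pics/w7.png

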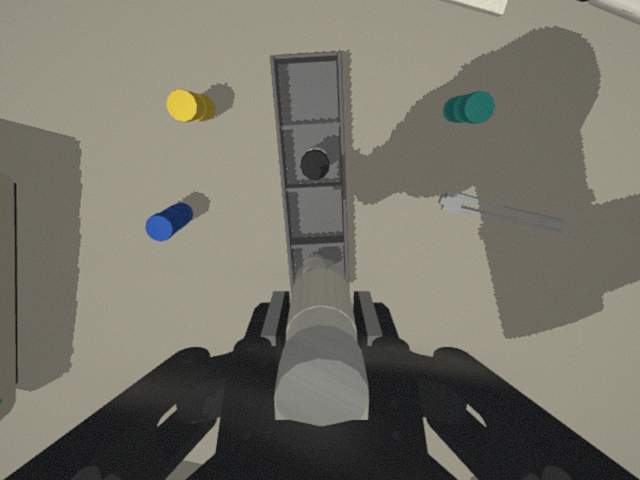

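The wanted bay runs from about rows 186 to 240 and columns 289 to 345, with control2 just above it at (315,164). Its floor centre is near (315,213).

Run:
```python
from h import *
KT=cam("wrist")
P=[ray(KT,p,.028)[:2] for p in [(284,185),(345.5,184),(287,240.5),(348,239)]]
print(np.round(P,4),np.mean(P,0)); print(ray(KT,(272,57),.028)[:2],ray(KT,(341,57),.028)[:2],ray(KT,(315,163),.053)[:2])
print(ray(KT,(315,213),.003)[:2])
```

```text
[[0.6287 0.1872]
 [0.5809 0.174 ]
 [0.6159 0.2327]
 [0.5661 0.2184]] [0.59789011 0.20309151]
[0.65769829 0.09842757] [0.60922008 0.0858169 ] [0.60910662 0.16121484]
[0.59759806 0.2096956 ]
```

Request:
{"op": "jog_arm", "data": {
  "commands": [
    [0.005,0.0005,-0.04,0,0,0],
    [0.005,0.0005,-0.075,0,0,0],
    [0.005,0.0005,-0.095,0,0,0],
    [0.005,0.0005,-0.105,0,0,0],
    [0.005,0.0005,-0.114,0,0,0],
    [0.005,0.0005,-0.12,0,0,0],
    [0.005,0.0005,-0.126,0,0,0],
    [0.005,0.0005,-0.131,0,0,0],
    [0.005,0.0005,-0.132,0,0,0],
    [0.005,0.0005,-0.132,0,0,0]
  ]
}}

```text
time: 25.3
tool_pos: [0.5987, 0.2108, 0.0391]
orientation: [-0.0, 0.792, -0.611, 0.0]
contact_force: [-1.1, -0.8, -0.3]
gripper_width: 0.333
gripper_force: 25.1
```

Request:
{"op": "jog_arm", "data": {
  "commands": [
    [0,0,-0.0008,0,0,0],
    [0,0,-0.0018,0,0,0],
    [0,0,-0.0025,0,0,0],
    [0,0,-0.0025,0,0,0]
  ]
}}

```text
time: 25.7
tool_pos: [0.5985, 0.2107, 0.0364]
orientation: [0.0, 0.792, -0.611, -0.0]
contact_force: [0.3, -0.1, -0.8]
gripper_width: 0.33
gripper_force: 25.1
```

Request:
{"op": "jog_arm", "data": {
  "commands": [
    [0,0,-0.0007,0,0,0],
    [0,0,-0.0014,0,0,0],
    [0,0,-0.002,0,0,0],
    [0,0,-0.002,0,0,0]
  ]
}}

```text
time: 26.1
tool_pos: [0.599, 0.2107, 0.0352]
orientation: [-0.0, 0.792, -0.611, 0.0]
contact_force: [-0.4, -0.6, 4.8]
gripper_width: 0.329
gripper_force: 24.7
```

Request:
{"op": "jog_arm", "data": {
  "commands": [
    [0,0,0,0,0,0],
    [0,0,0,0,0,0],
    [0,0,0,0,0,0],
    [0,0,0,0,0,0],
    [0,0,0.01,0,0,0],
    [0,0,0.04,0,0,0],
    [0,0,0.08,0,0,0],
    [0,0,0.12,0,0,0],
    [-0.04,0,0.16,0,0,0],
    [-0.08,0,0.2,0,0,0],
    [-0.12,0,0.22,0,0,0],
    [-0.16,0,0.22,0,0,0],
    [-0.2,0,0.22,0,0,0],
    [-0.2,0,0.22,0,0,0],
    [-0.2,0,0.22,0,0,0]
  ],
  "gripper": 0.06
}}

```text
time: 27.6
tool_pos: [0.3981, 0.2108, 0.2559]
orientation: [-0.001, 0.792, -0.61, 0.0]
contact_force: [0.7, 0.3, -0.3]
gripper_width: 0.701
gripper_force: 0.0
```

Run:
```python
from h import *
KT,im=shot("scene"); a=cv2.resize(im[160:430,130:530,::-1],None,fx=2,fy=2,interpolation=cv2.INTER_CUBIC)
cv2.imwrite("pics/end.png",a); print(state()["time"])
```

```text
27.65
```

View pics/end.png

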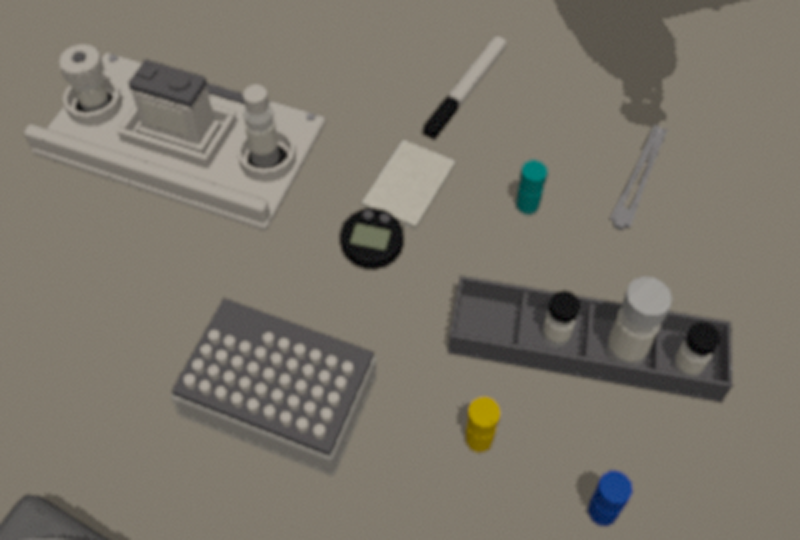

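The crop shows everything upright in place: cartridge (170,105), tall vial (260,130), short vial (85,80), and specimen (640,320) between the controls at (562,318) and (697,348). The look-alikes were not moved.

```bash
python3 -c "from bench import *; print(job_done())"
```

```text
the job is handed in; nothing more can be done
None
```

The PCR test is set out and handed in at about 28 s: the final camera view shows the cartridge, both vials and the specimen bottle upright in their places, with the controls and look-alikes not moved.

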